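# Latch the blue-lidded button box in the ironing corner

## Task

Fasten the toggle latch of the button box with the blue lid: swing its brass wire bail over so that it hooks over the keeper on the lid, then press the yellow-tipped lever down past centre until it stays down by itself and holds the lid pulled tight. Leave the latch of the grey-lidded box open.

Things in the scene. Friction and masses are not known exactly. Their poses are not given: they have to be found in the camera images.
- blue_box: White button box, BLUE lid, fixed; 175 long (its x), 100 wide, flat top 60 mm up. Origin: centre of its underside, z up, x from the white latch deck (-x) to the lid (+x). Latch on its middle line y=0. Frame of all (x, z) mm here. Lever and 4 mm wire bail hinge about y. At the start the bail leans back to -x, crossbar near (-53 to -67, 164 to 170). Lid slides to -x against a spring seal.
- blue_bail (a joint): Brass U-shaped bail, pivoted on the lever 24 mm from its hinge: 80 long, legs at y=+-25 beside the lever, crossbar at the free end. Rad, relative to the lever: 0 = folded back (start), grows swinging forward to the lid; 2.45 to 2.65 = over and behind the keeper, lever still up; 3.7 = closed. Turns freely: pushed at the crossbar to +x past x=-15 it falls on to the lid by its weight.
- blue_lever (a joint): Lever, hinge at (-17.5, 74) of the box: handle 52 long, 24 wide, 5 mm thick, yellow tip 32 wide. Rad: 0 = open, leaning 10 deg to the lid; 0.17 = upright, tip 126 mm up; grows swinging back to -x and down; 1.35 = dead centre; 1.68 = flat at its stop, top face 80 mm up. Stays where left; with the bail hooked it takes 2 to 3 N at the tip, and past centre the seal holds it down.
- blue_keeper (a point): Foot of the keeper, on the lid top at its post's far (+x) face: (40, 60) in the box frame. The keeper is a steel hook 30 wide (y), 14 mm high, with a 3 mm lip at its top pointing to +x. The bail's crossbar must drop on to the lid on its +x side. Closing the latch on the hooked bail pulls keeper and lid 3 to 4 mm to -x; unheld they spring back.
- grey_lever (a joint): Lever angle, rad, of the same latch on the otherwise equal box with the GREY lid (the wrong one): 0 to 0.15 at the start, 1.68 = pressed flat.

How it is judged:
By the outcome, as a careful person would: the job done as asked, in the order asked, and still so for the second after the job is handed in, with the robot touching nothing.
It also fails if it takes over 38 s, if anything falls off the work surface, if the arm or the gripper's body presses on something with over 40 N, if the wrist force passes 120 N, or if a joint passes its speed limit or range.

## Robot

A 7-joint arm with a two-finger parallel gripper is mounted at the origin on the work surface. World frame = base frame: x ahead of the robot, y to its left, z up, the work surface at z = 0. Lengths are in m, angles in rad, forces in N, time in s.
With the tool pointing down it reaches from about 0.4 to 0.875 m from the base axis. Payload 4.4 kg.
Tool frame: the origin (TCP) lies midway between the tips of the shut fingers; the grasp point (between the pads) lies bot.grasp_offset behind it (bot.grasp_offset is the distance from the TCP to the grasp point, in m); z points along the fingers, y is the line along which they close (so a half turn about z gives the same grasp; the last joint's range is limited). The gripper opens to 85 mm and grips with 20 to 120 N. Pads are 22 mm wide; open, the fingers measure 114 mm over their backs; the gripper's body (76 mm by 85 mm) begins 54 mm behind the grasp point. The pads swing forward as they close: fully open they stand 13 mm farther back than shut.
Start: joints at [-1.324, 0.628, 0.038, 1.517, -0.027, 0.996, -0.02], TCP at [0.2, 0.618, 0.231] pointing down, gripper open.
Joint ranges: [-3.06, 3.06], [-0.37, 2.12], [-1.25, 1.32], [0.18, 2.47], [-1.1, 4.24], [0.23, 1.98], [-2.94, 2.94]. Speed limits (rad/s): [2.57, 2.57, 3.14, 3.14, 3.14, 3.14, 3.14].

## Interface

Orientations are given as a unit quaternion [x, y, z, w].
In Python, from cell import bot gives the robot as it stands.
- The arm moves only by the tool drive_effector, called after "Call:" as name(argument=value, ...) on one line, values as JSON. Schema: {"type":"object","properties":{"deltas":{"type":"array","items":{"type":"number"},"minItems":5,"maxItems":25},"squeeze":{"type":"number"},"only":{"type":"string"},"quiet":{"type":"boolean"},"lines":{"type":"string"}},"required":["deltas"],"additionalProperties":false}. deltas is one flat list of numbers that holds 1 to 5 rows one after another, with no inner brackets; each row has 5 numbers: the finger opening in m, then dx, dy, dz in m, then a turn about the tool's z in rad; each row shifts and turns the commanded pose from where the row before left it, along the tool's axes as they then stand; what a row does not reach is not made up. A row lasts 1/10 s, in which the tool goes at most 0.05 m and 0.15 rad, less where a joint would pass 70% of its speed; a pose out of reach is approached as far as the arm can. The fingers move at their own pace and stop on an object; squeeze is the grip in N (left out, the last holds). Time passes only in rows, so rows that do not move let the fingers close. The tool returns the time, the measured TCP pose, the force, the opening and the grip force at its end. only (a regular expression) keeps the lines of the reply that match it, lines (a string "A,B") keeps lines A to B, and quiet returns only ok. Input that does not fit is refused with a message, and nothing moves.
- bot.read_state(): the state, without advancing time (a new reading comes with each control period).
- bot.grab_frame(name): name is "scene" or "top"; returns the picture (420x560x3 uint8, red, green, blue); there is no depth.
- bot.camera_info(name): a dict with "mtx" (3x3 intrinsics, pixels), "position" and "rotation" of the camera in the world. Camera axes: x right, y down, z forward; pixel columns grow to the right and rows downward; lengths in m; the calibration is good to about 2 mm. A picture is of the moment at which its call begins. camera_info takes no time and is no camera call.
- bot.job_done(): hands the job in; it is judged then, once.
The state is a dict: "time": time; "qpos": joint angles; "dq": joint speeds; "tau": joint torques, N m; "tool_pos": TCP position; "eef_rot": TCP orientation; "contact_force": force on the tool from outside, world axes, zero at the start; "moment": the same for the moment, N m; "opening": finger opening in m; "gripper_force": force on a finger pad.
Only numpy, scipy, OpenCV 4.12 (cv2) and the standard library are available. Lean on these libraries where they do the work, as an engineer would, in place of code of your own. Each camera call takes 0.05 s, during which the arm holds its last target. There are 200 camera calls.

## Working session

There is one attempt and no reset: what is moved stays moved. The work goes in short steps, Python scripts to look and compute and a tool call to move; the robot and the scene stay as the last step left them, time stands still between calls to the robot, and variables do not carry over. Pictures are saved under pics/ and viewed, at most 10 in all, crops included, and the job is handed in when it is done.

```bash
ls; mkdir -p pics
```

Create h.py:
```python
import numpy as np,cv2
from cell import bot
def grab(n,f=None):
    im=bot.grab_frame(n)
    if f: cv2.imwrite('pics/'+f,im[:,:,::-1])
    return im
def ray(n,uv):
    c=bot.camera_info(n);R=np.array(c['rotation']).reshape(3,3) if np.size(c['rotation'])==9 else None
    d=R@np.linalg.inv(np.array(c['mtx']))@np.array([uv[0],uv[1],1.]);return np.array(c['position']),d/np.linalg.norm(d)
def onz(n,uv,z):
    o,d=ray(n,uv);return o+d*(z-o[2])/d[2]
def tri(uv1,uv2):
    a,d=ray('scene',uv1);b,e=ray('top',uv2)
    s=np.linalg.lstsq(np.c_[d,-e],b-a,rcond=None)[0];p=a+s[0]*d;q=b+s[1]*e
    return (p+q)/2,np.linalg.norm(p-q)
```

Run:
```python
from h import *
a=grab('scene','s0.png');b=grab('top','t0.png')
for n in('scene','top'):print(bot.camera_info(n))
print(bot.read_state(),bot.grasp_offset)
```

```text
cell.py
pics
{'mtx': array([[541.47791911,   0.        , 279.89501097],
       [  0.        , 541.47791911, 219.36538107],
       [  0.        ,   0.        ,   1.        ]]), 'position': array([0.95349476, 0.39580955, 0.87072637]), 'rotation': array([ 0.33094372,  0.89770581, -0.27118671, -0.10515846])}
{'mtx': array([[496.64375589,   0.        , 281.89061729],
       [  0.        , 496.64375589, 198.39034995],
       [  0.        ,   0.        ,   1.        ]]), 'position': array([ 0.50784842, -0.01778418,  0.91719139]), 'rotation': array([-0.70399366,  0.70912067, -0.02721368,  0.02828807])}
{'time': 0.1, 'qpos': array([-1.32376931,  0.62924554,  0.03844831,  1.51825187, -0.02702908,
        0.99628433, -0.02008389]), 'dq': array([ 3.72810871e-04, -8.11501819e-04, -9.22175688e-05, -2.14691894e-03,
       -5.13246683e-04,  1.08706422e-03, -1.32298252e-04]), 'tau': array([ 3.10697396e-03, -5.64520025e+01,  1.23048339e+00, -1.93971312e+01,
        1.13528103e-02,  5.43107992e-03,  2.66346603e-06]), 'tool_pos': array([0.19983372, 0.61794661, 0.2304915 ]), 'eef_rot': array([ 1.55826941e-01,  9.87784018e-01, -8.25041102e-04, -1.33333067e-04]), 'contact_force': array([ 0.32808202,  0.35297623, -0.67090879]), 'moment': array([ 0.01723846,  0.00783577, -0.04692037]), 'gripper_force': 0.0, 'opening': 0.08525231059675908} 0.0187
```

View pics/s0.png

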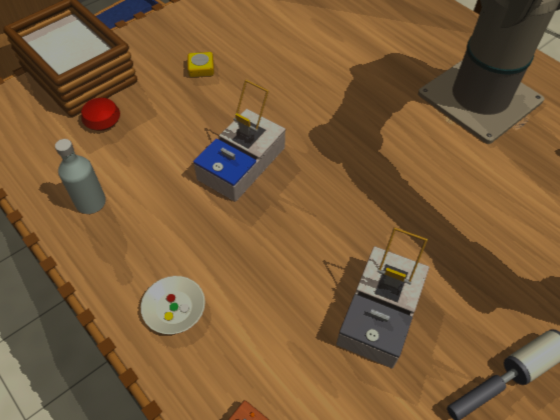

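View pics/t0.png

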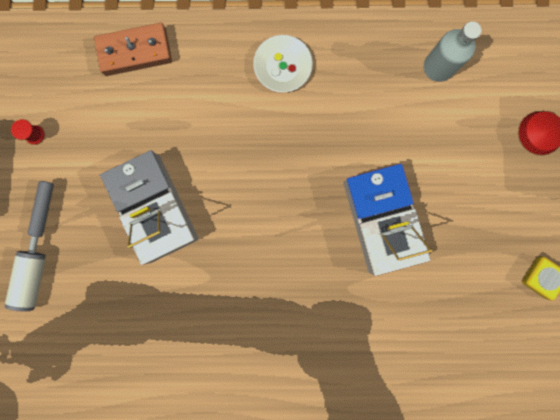

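Blue-lidded box: top view around (388,218), lid (383,192), keeper (384,196), lever tip (399,226), bail crossbar (410,255). The lid lies on the side away from the robot.

Add to h.py:
```python
from scipy.spatial.transform import Rotation as Ro
def ray(n,uv):
    c=bot.camera_info(n);d=Ro.from_quat(c['rotation']).apply(np.linalg.inv(c['mtx'])@np.array([uv[0],uv[1],1.]))
    return np.array(c['position']),d/np.linalg.norm(d)
def proj(n,p):
    c=bot.camera_info(n);q=Ro.from_quat(c['rotation']).inv().apply(np.array(p)-c['position'])@np.array(c['mtx']).T
    return q[:2]/q[2]
```

Run:
```python
from h import *
out=[]
for n,f,(x0,y0,x1,y1) in(('top','t0.png',(330,150,460,290)),('scene','s0.png',(180,70,300,210))):
    im=cv2.imread('pics/'+f);h=cv2.cvtColor(im,cv2.COLOR_BGR2HSV)
    m=cv2.inRange(h,(112,150,60),(128,255,255));m[:y0]=0;m[y1:]=0;m[:,:x0]=0;m[:,x1:]=0
    m=cv2.morphologyEx(m,cv2.MORPH_CLOSE,np.ones((9,9)))
    c=max(cv2.findContours(m,0,2)[0],key=cv2.contourArea)
    hull=cv2.convexHull(c);q=cv2.approxPolyDP(hull,6,True)[:,0]
    print(n,q.tolist(),cv2.contourArea(c))
    if n=='top':print(cv2.minAreaRect(c))
    for p in q:print(onz(n,p.astype(float),.06).round(4))
    y=cv2.inRange(h,(24,180,120),(32,255,255));
    y[:y0]=0;y[y1:]=0;y[:,:x0]=0;y[:,x1:]=0
    print('yellow',[ (cv2.minAreaRect(k)) for k in cv2.findContours(y,0,2)[0] if cv2.contourArea(k)>8])
    out.append(cv2.resize(im[y0:y1,x0:x1],(400,int(400*(y1-y0)/(x1-x0))),interpolation=cv2.INTER_CUBIC))
H=max(o.shape[0] for o in out)
cv2.imwrite('pics/z0.png',np.hstack([np.pad(o,((0,H-o.shape[0]),(0,0),(0,0))) for o in out]))
```

```text
top [[411, 198]] 0.0
((411.0, 198.0), (0.0, 0.0), 0.0)
[ 0.5743 -0.2402  0.06  ]
yellow [((397.9307556152344, 224.7461700439453), (2.280350685119629, 18.94445037841797), 74.74488067626953)]
scene [[216, 139], [255, 160], [233, 184], [194, 161]] 1427.5
[ 0.5656 -0.2406  0.06  ]
[ 0.5406 -0.1481  0.06  ]
[ 0.6093 -0.1293  0.06  ]
[ 0.6325 -0.2224  0.06  ]
yellow [((242.1000213623047, 116.80001068115234), (13.416406631469727, 1.3416407108306885), 26.56505012512207)]
```

View pics/z0.png

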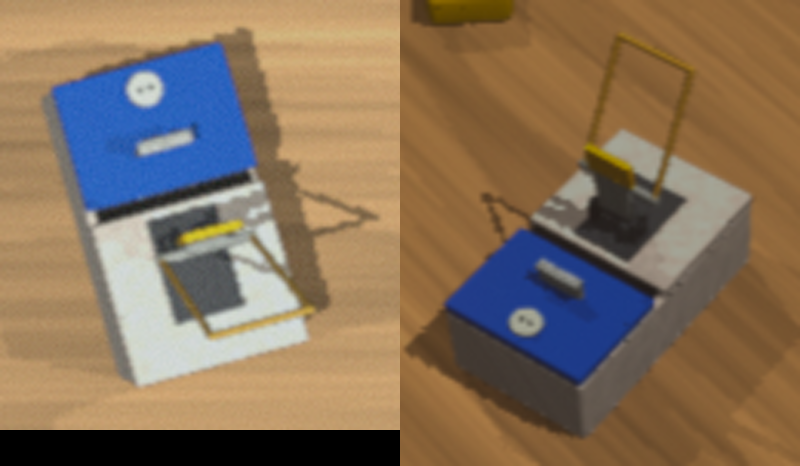

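Zoomed crop: lid corners, deck corners, keeper and bail crossbar ends are all readable; in crop pixels the crossbar runs (211,335)-(313,310) top and (620,37)-(692,71) scene.

Run:
```python
from h import *
T=lambda u,v:(330+u/3.077,150+v/3.077)
S=lambda u,v:(180+(u-400)/3.333,70+v/3.333)
P=np.array([onz('top',T(*p),.06) for p in((53,87),(220,43),(308,340),(138,385))])
print(P.round(4)); print([np.linalg.norm(P[i]-P[(i+1)%4]).round(4) for i in range(4)])
Q=np.array([onz('scene',S(*p),.06) for p in((583,379),(447,303),(622,130),(752,200))]);print(Q.round(4)); print([np.linalg.norm(Q[i]-Q[(i+1)%4]).round(4) for i in range(4)])
for A in(P,Q,(P+Q)/2):
    d=(A[0]+A[1]-A[2]-A[3])[:2];e=(A[0]+A[3]-A[1]-A[2])[:2]
    y=np.arctan2(d[1],d[0]);print(A.mean(0).round(4),y,np.arctan2(e[1],e[0])-np.pi/2)
c=((P+Q)/2).mean(0)[:2];R=np.array([[np.cos(y),-np.sin(y)],[np.sin(y),np.cos(y)]])
print('c,yaw',c,y)
for s,t in(((620,37),(313,310)),((692,71),(211,335))):
    p,r=tri(S(*s),T(*t));print('bail',p.round(4),r.round(4),(R.T@(p[:2]-c)).round(4))
p,r=tri(S(612,167),T(212,234));print('tip',p,r,R.T@(p[:2]-c))
p,r=tri(S(562,275),T(165,140));print('keeper',p,r,R.T@(p[:2]-c))
st=bot.read_state();M=Ro.from_quat(st['eef_rot']).as_matrix();print(M.round(3))
print('tool y yaw',np.arctan2(M[1,1],M[0,1]))
for b in((-87,0),(-17.5,0),(40,0)):print(b,R@np.array(b)/1000+c)
```

```text
[[ 0.6095 -0.1304  0.06  ]
 [ 0.6338 -0.2253  0.06  ]
 [ 0.4667 -0.2699  0.06  ]
 [ 0.4425 -0.1747  0.06  ]]
[np.float64(0.0979), np.float64(0.173), np.float64(0.0982), np.float64(0.1728)]
[[ 0.6061 -0.1275  0.06  ]
 [ 0.6322 -0.2225  0.06  ]
 [ 0.4667 -0.2665  0.06  ]
 [ 0.4433 -0.1693  0.06  ]]
[np.float64(0.0985), np.float64(0.1713), np.float64(0.1), np.float64(0.1681)]
[ 0.5381 -0.2001  0.06  ] 0.2601576003969115 0.2498979479632537
[ 0.5371 -0.1964  0.06  ] 0.25564733995538813 0.25163161704280856
[ 0.5376 -0.1983  0.06  ] 0.2579236564930361 0.2507697809194467
c,yaw [ 0.53759827 -0.19826511] 0.2579236564930361
bail [ 0.4852 -0.2408  0.1645] 0.0033 [-0.0615 -0.0277]
bail [ 0.4738 -0.1901  0.1679] 0.0025 [-0.0596  0.0242]
tip [ 0.52360244 -0.2037559   0.11495283] 0.0036719214807873 [-0.01493343 -0.0017392 ]
keeper [ 0.57615419 -0.18816643  0.07405705] 0.004940981369631124 [ 3.98564566e-02 -6.99538079e-05]
[[-0.951  0.308 -0.001]
 [ 0.308  0.951 -0.002]
 [ 0.    -0.002 -1.   ]]
tool y yaw 1.2578670905539353
(-87, 0) [ 0.45347609 -0.2204565 ]
(-17.5, 0) [ 0.52067714 -0.2027289 ]
(40, 0) [ 0.57627514 -0.18806217]
```

Add to h.py:
```python
C=np.array([.5376,-.1983]);Y=.256
def where():
    s=bot.read_state();M=Ro.from_quat(s['eef_rot']).as_matrix();p=Ro.from_euler('z',-Y).apply(np.array(s['tool_pos'])-[*C,0])
    print('box mm',(p*1000).round(1),'yawerr',((np.arctan2(M[1,1],M[0,1])-np.pi/2-Y+np.pi)%(2*np.pi)-np.pi).round(3),'tilt',M[:,2].round(3),'F',np.round(s['contact_force'],1),'q',np.round(s['qpos'],2),'t',s['time'])
```

```text
(no output)
```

Call:
drive_effector(deltas=[0,-0.01,0,-0.02,-0.1425,0,-0.02,0,0,-0.1425,0,0,0,0,-0.1425,0,0,0,0,-0.1425,0,-0.04,0,0,0], squeeze=40)

```text
time: 0.6
tool_pos: [0.261, 0.6227, 0.2513]
eef_rot: [-0.134, 0.991, 0.0, -0.003]
contact_force: [-0.2, 1.6, -0.3]
opening: 0.0122
gripper_force: 0.0
```

Call:
drive_effector(deltas=[0,-0.04,-0.02,0,0,0,0,-0.04,0,0,0,0,-0.04,0,0,0,0,-0.04,0,0,0,0,-0.04,0,0])

```text
time: 1.1
tool_pos: [0.3526, 0.4563, 0.2507]
eef_rot: [-0.128, 0.992, -0.0, -0.0]
contact_force: [1.2, -0.6, 0.3]
opening: 0.0001
gripper_force: 0.0
```

```bash
python3 -c 'from h import *;where()'
```

```text
box mm [-13.3 680.1 250.7] yawerr 0.001 tilt [-0.001 -0.001 -1.   ] F [ 1.2 -0.6  0.3] q [-0.88  0.5  -0.12  1.7   0.07  0.94  0.8 ] t 1.1
```

Call:
drive_effector(deltas=[0,0,-0.045,0,0,0,0,-0.045,0,0,0,0,-0.045,0,0,0,0,-0.045,0,0,0,0,-0.045,0,0])

```text
time: 1.6
tool_pos: [0.4096, 0.2387, 0.2512]
eef_rot: [-0.128, 0.992, -0.0, -0.0]
contact_force: [1.0, 0.1, 0.4]
opening: 0.0002
gripper_force: 0.0
```

Call:
drive_effector(deltas=[0,0,-0.045,0,0,0,0,-0.045,0,0,0,0,-0.045,0,0,0,0,-0.045,0,0,0,0,-0.045,0,0])

```text
time: 2.1
tool_pos: [0.4668, 0.0213, 0.2512]
eef_rot: [-0.128, 0.992, 0.0, -0.0]
contact_force: [1.0, -0.2, 1.1]
opening: -0.0002
gripper_force: 0.0
```

Call:
drive_effector(deltas=[0,0.02,-0.045,0,0,0,0.02,-0.045,0,0,0,0.02,-0.045,0,0,0,0.02,-0.045,0,0,0,0.005,0,0,0])

```text
time: 2.6
tool_pos: [0.4286, -0.18, 0.2512]
eef_rot: [-0.123, 0.992, -0.002, -0.0]
contact_force: [-0.6, 1.0, -0.1]
opening: -0.0001
gripper_force: 0.0
```

```bash
python3 -c 'from h import *;where()'
```

```text
box mm [-100.8   45.3  251.2] yawerr -0.01 tilt [-0.    -0.004 -1.   ] F [-0.6  1.  -0.1] q [ 0.32  0.34  0.02  1.99 -0.    0.81  2.16] t 2.6
```

Call:
drive_effector(deltas=[0,0,-0.03,0.01,0,0,0,-0.015,0.03,0,0,0,0,0.035,0,0,0,0,0.028,0,0,0,0,0,0])

```text
time: 3.1
tool_pos: [0.4392, -0.2146, 0.1452]
eef_rot: [-0.128, 0.992, 0.002, -0.003]
contact_force: [-0.3, -0.2, 0.0]
opening: -0.0001
gripper_force: 0.0
```

```bash
python3 -c 'from h import *;where()'
```

```text
box mm [-99.3   9.2 145.2] yawerr 0.001 tilt [-0.007  0.003 -1.   ] F [-0.3 -0.2  0. ] q [ 0.39  0.54  0.01  2.04 -0.01  0.58  2.24] t 3.1
```

Call:
drive_effector(deltas=[0,-0.02,-0.01,0,0,0,-0.012,0,0,0,0,-0.012,0,0,0,0,-0.012,0,0,0,0,-0.012,0,0,0])

```text
time: 3.6
tool_pos: [0.5111, -0.2078, 0.1488]
eef_rot: [-0.129, 0.992, -0.0, 0.0]
contact_force: [0.3, 0.5, -0.4]
opening: 0.0
gripper_force: 0.0
```

Call:
drive_effector(deltas=[0,-0.012,0,0,0,0,-0.008,0,0,0,0,0,0,0,0])

```text
time: 3.9
tool_pos: [0.5309, -0.2027, 0.1482]
eef_rot: [-0.129, 0.992, 0.0, 0.0]
contact_force: [-0.9, -0.2, 0.4]
opening: -0.0001
gripper_force: 0.0
```

```bash
python3 -c 'from h import *;where()
grab("scene","s1.png");a=cv2.imread("pics/s1.png")[60:220,170:330];b=bot.grab_frame("top")[150:290,320:460,::-1]
cv2.imwrite("pics/z1.png",np.hstack([cv2.resize(a,(400,400)),cv2.resize(b,(400,400))]))'
```

```text
box mm [ -7.6  -2.5 148.2] yawerr 0.003 tilt [ 0.001  0.    -1.   ] F [-0.9 -0.2  0.4] q [ 0.3   0.62  0.02  1.83 -0.02  0.69  2.17] t 3.9
```

View pics/z1.png

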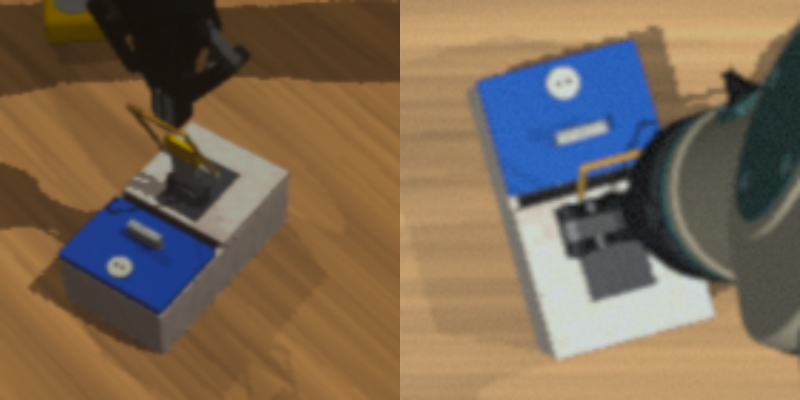

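The bail has swung forward past the lever and is falling onto the lid. Raise the tool and check the landing.

Call:
drive_effector(deltas=[0,0.01,0,-0.03,0,0,0.02,0,-0.04,0,0,0.03,0,-0.04,0,0,0.03,0.0,-0.02,0,0,0,0,0,0])

```text
time: 4.5
tool_pos: [0.4392, -0.2291, 0.2813]
eef_rot: [-0.125, 0.992, -0.002, 0.001]
contact_force: [0.5, -0.2, -0.4]
opening: 0.0002
gripper_force: 0.0
```

```bash
python3 -c 'from h import *;where()
grab("scene","s2.png");a=cv2.imread("pics/s2.png")[60:220,170:330];b=grab("top","t2.png")[150:290,320:460,::-1]
cv2.imwrite("pics/z2.png",np.hstack([cv2.resize(a,(400,400),interpolation=2),cv2.resize(b,(400,400),interpolation=2)]))'
```

```text
box mm [-103.    -4.9  281.3] yawerr -0.005 tilt [ 0.002 -0.003 -1.   ] F [ 0.5 -0.2 -0.4] q [ 0.39  0.35  0.04  1.88 -0.01  0.92  2.26] t 4.5
```

View pics/z2.png

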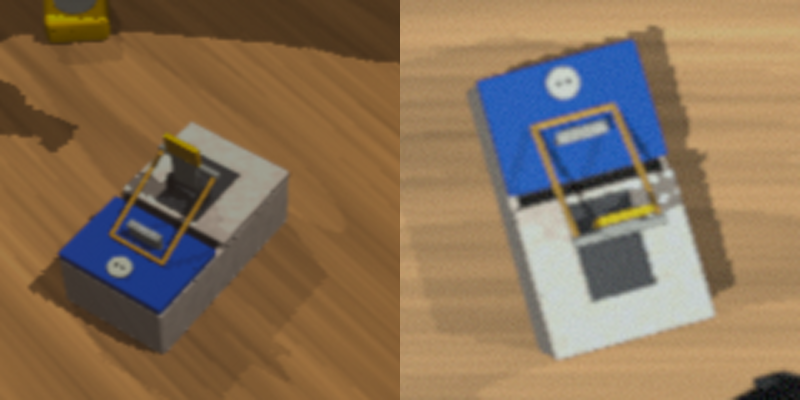

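Bail crossbar lies on the lid on the far side of the keeper (keeper at crop (583,133), crossbar at (575,115) right view). Now go in front of the lever.

Call:
drive_effector(deltas=[0,-0.04,0.004,0,0,0,-0.04,0,0,0,0,-0.04,0,0,0,0,-0.02,0,0.03,0,0,0,0,0.035,0])

```text
time: 5.1
tool_pos: [0.5815, -0.1837, 0.2115]
eef_rot: [-0.131, 0.991, 0.0, 0.002]
contact_force: [-0.5, 0.0, -0.2]
opening: 0.0001
gripper_force: 0.0
```

Call:
drive_effector(deltas=[0,0,0,0.035,0,0,0,0,0.035,0,0,0,0,0.025,0,0,0,0,0.01,0,0,0,0,0,0])

```text
time: 5.6
tool_pos: [0.5759, -0.1858, 0.1059]
eef_rot: [-0.129, 0.992, 0.001, -0.002]
contact_force: [0.5, 0.6, 0.2]
opening: -0.0001
gripper_force: 0.0
```

```bash
python3 -c 'from h import *;where()
for a in np.arange(0,1.7,.15):
    t=a-.17;r=42;print(round(a,2),np.round([-17.5-r*np.sin(t)+5*np.cos(t)+11,74+r*np.cos(t)+5*np.sin(t)],1))'
```

```text
box mm [ 40.2   2.4 105.9] yawerr 0.002 tilt [-0.004  0.002 -1.   ] F [0.5 0.6 0.2] q [ 0.26  0.72  0.01  1.75 -0.01  0.67  2.11] t 5.6
0.0 [  5.5 114.5]
0.15 [ -0.7 115.9]
0.3 [ -7.  116.3]
0.45 [-13.3 115.7]
0.6 [-19.5 114.3]
0.75 [-25.3 111.9]
0.9 [-30.8 108.6]
1.05 [-35.7 104.6]
1.2 [-39.9  99.9]
1.35 [-43.4  94.6]
1.5 [-46.1  88.9]
1.65 [-47.9  82.8]
```

Call:
drive_effector(deltas=[0,0.017,-0.002,-0.008,0,0,0.017,0,0,0,0,0.006,0,-0.001,0,0,0.006,0,-0.001,0,0,0,0,0,0])

```text
time: 6.1
tool_pos: [0.5333, -0.2007, 0.1191]
eef_rot: [-0.128, 0.992, -0.0, 0.001]
contact_force: [0.5, -0.5, 0.3]
opening: 0.0
gripper_force: 0.0
```

```bash
python3 -c 'from h import *;where()'
```

```text
box mm [ -4.8  -1.2 119.1] yawerr 0.001 tilt [ 0.001 -0.    -1.   ] F [ 0.5 -0.5  0.3] q [ 0.31  0.66  0.01  1.85 -0.01  0.63  2.15] t 6.1
```

Call:
drive_effector(deltas=[0,0.006,0,0,0,0,0.006,0,0.001,0,0,0.006,0,0.002,0,0,0.006,0,0.0025,0,0,0,0,0,0])

```text
time: 6.6
tool_pos: [0.5092, -0.2068, 0.1125]
eef_rot: [-0.128, 0.992, 0.0, -0.0]
contact_force: [1.6, -0.2, 0.7]
opening: 0.0001
gripper_force: 0.9
```

```bash
python3 -c 'from h import *;where()
grab("scene","s3.png");a=cv2.imread("pics/s3.png")[60:220,170:330];b=grab("top","t3.png")[150:290,320:460,::-1]
cv2.imwrite("pics/z3.png",np.hstack([cv2.resize(a,(400,400),interpolation=2),cv2.resize(b,(400,400),interpolation=2)]))'
```

```text
box mm [-29.7  -1.  112.5] yawerr 0.001 tilt [-0.  0. -1.] F [ 1.6 -0.2  0.7] q [ 0.33  0.65  0.    1.91 -0.    0.58  2.17] t 6.6
```

View pics/z3.png

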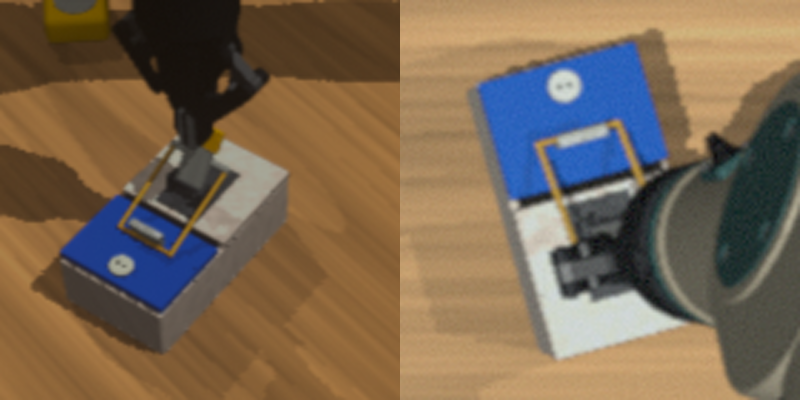

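The lever is tilting back and the crossbar is hooked behind the keeper (scene crop (147,240)). Continue the arc down.

Call:
drive_effector(deltas=[0,0.005,0,0.004,0,0,0.005,0,0.004,0,0,0.004,0,0.005,0,0,0.003,0,0.006,0,0,0,0,0,0])

```text
time: 7.2
tool_pos: [0.4904, -0.2108, 0.0923]
eef_rot: [-0.128, 0.992, 0.001, -0.002]
contact_force: [-0.7, 0.1, -0.1]
opening: 0.0001
gripper_force: 0.0
```

```bash
python3 -c 'from h import *;where()'
```

```text
box mm [-48.8  -0.2  92.3] yawerr 0.0 tilt [-0.005  0.001 -1.   ] F [-0.7  0.1 -0.1] q [ 0.35  0.67  0.    1.96 -0.    0.52  2.18] t 7.2
```

Call:
drive_effector(deltas=[0,0.002,0,0.006,0,0,0.001,0,0.005,0,0,0,0,0.003,0,0,0,0,0.001,0,0,0,0,0,0])

```text
time: 7.7
tool_pos: [0.4895, -0.2116, 0.079]
eef_rot: [-0.128, 0.992, 0.0, -0.001]
contact_force: [-2.6, 0.8, 6.2]
opening: -0.0
gripper_force: 2.9
```

```bash
python3 -c 'from h import *;where()'
```

```text
box mm [-49.9  -0.7  79. ] yawerr 0.001 tilt [-0.002  0.    -1.   ] F [-2.6  0.8  6.2] q [ 0.35  0.69  0.    1.97 -0.    0.48  2.18] t 7.7
```

Call:
drive_effector(deltas=[0,0,0,0.002,0,0,0,0,0,0,0,0,0,-0.01,0,0,0,0,-0.03,0,0,0,0,-0.04,0])

```text
time: 8.2
tool_pos: [0.489, -0.211, 0.1563]
eef_rot: [-0.128, 0.992, 0.001, -0.002]
contact_force: [0.1, -0.8, -0.0]
opening: -0.0002
gripper_force: 0.0
```

Call:
drive_effector(deltas=[0,0,0,-0.04,0,0,0.04,0,-0.02,0,0,0.04,0,0,0,0,0,0,0,0,0,0,0,0,0])

```text
time: 8.7
tool_pos: [0.4127, -0.2323, 0.2172]
eef_rot: [-0.128, 0.992, -0.0, 0.0]
contact_force: [0.3, 0.7, 0.8]
opening: -0.0003
gripper_force: 0.0
```

```bash
python3 -c 'from h import *;where()
grab("scene","s4.png");a=cv2.imread("pics/s4.png")[60:220,170:330];b=grab("top","t4.png")[150:290,320:460,::-1]
cv2.imwrite("pics/z4.png",np.hstack([cv2.resize(a,(400,400),interpolation=2),cv2.resize(b,(400,400),interpolation=2)]))'
```

```text
box mm [-129.5   -1.3  217.2] yawerr -0.0 tilt [ 0.001 -0.    -1.   ] F [0.3 0.7 0.8] q [ 0.45  0.4   0.    2.01 -0.    0.73  2.28] t 8.7
```

View pics/z4.png

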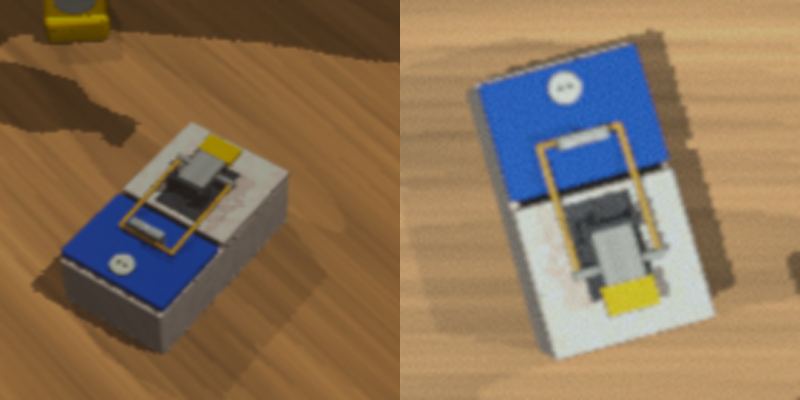

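The lever is lying back, the bail is hooked over the keeper, and the lid gap has narrowed. Check the tip height to confirm it is fully flat.

Run:
```python
from h import *
def c(f,w):
    h=cv2.cvtColor(cv2.imread('pics/'+f),cv2.COLOR_BGR2HSV);m=cv2.inRange(h,(24,180,90),(32,255,255));k=np.zeros_like(m);k[w[1]:w[3],w[0]:w[2]]=1
    M=cv2.moments(m*k,True);return M['m10']/M['m00'],M['m01']/M['m00']
for s,t in(('s4.png','t4.png'),):
    a=c(s,(235,100,280,135));b=c(t,(385,240,420,265));p,r=tri(a,b);print(a,b,p,r,Ro.from_euler('z',-Y).apply(p-[*C,0]))
```

```text
(257.5217391304348, 119.01086956521739) (400.3013698630137, 252.8904109589041) [ 0.48033612 -0.2138764   0.08101118] 0.0010469749569051942 [-0.05934183 -0.00056881  0.08101118]
```

Tip top face is at about 81 mm (80 expected when flat), so it is holding by itself.

```bash
python3 -c 'from cell import bot;print(bot.job_done())'
```

```text
the job is handed in; nothing more can be done
None
```

The blue box's latch is fastened: the bail is hooked over the keeper and the lever stays flat on its own (tip measured at 81 mm, 80 expected). The arm never went near the grey latch, and I handed the job in at about 9 s.

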